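# Snap the steel cap back on the press head's stud and hold it down

### The job

Pick up the wide steel cap from the bench, set it mouth down over the bare steel stud on the white heat-press head, and push it straight down until it clicks over the spring balls. Do not stop at the click: keep pressing until the cap has squeezed the black sprung washer below it right down, and finish like that, with the fingers still pressing the cap down. Leave the other loose things on the bench where they are.

Things in the scene. Friction and masses are not known exactly. Their poses are not given: they have to be found in the camera images.
- cap_center (a point): centre (half-way up) of the wide steel cap: a plain round steel cup standing mouth down on the bench, 40 mm across, 36 mm high, flat closed top, about 0.13 kg; the other steel cap is only 24 mm across. z points from mouth to top. The mouth, 18 mm below this point, is 28 mm wide; above a 5 mm high lip the inside widens to 35 mm; 30 mm deep in all
- stud_seat (a point): on the stud's axis, at the top of the black washer at rest, 120 mm above the bench; z up. When the cap is on, its mouth comes to this height (cap centre 18 mm higher), and up to 3.5 mm lower when pressed. The cap's mouth meets the balls about 16 mm above this point; passing them takes about 8 N, then the force drops, the balls draw the cap down (the click) and the mouth reaches the washer
- stud_tip (a point): centre of the flat top of the bare steel stud, 24 mm above the washer. The stud is upright, 25 mm thick, its top 7 mm tapered to 16 mm across. Four spring-loaded steel balls stand out 4 mm from its sides, centres 13.5 mm below this point
- head_top (a point): centre of the top of the white cover of the heat-press head, a fixed black block with white cover, 205 x 155 mm, this point 95 mm above the bench; x along its long side, z up. The stud is 45 mm from here towards -x; 50 mm towards +x is a low aluminium knob 36 mm across, its top 112 mm above the bench
- washer (a joint): how far the black sprung washer (a ring 40 mm across round the foot of the stud) is squeezed down, in m: 0 at rest, 0.0035 fully down, where it meets a hard stop. Spring of about 2.4 N per mm, so about 8.5 N holds it fully down; when let go it rises again
- thin_cap: thin steel cap, 24 mm across, 36 mm high, standing upright; too narrow for the stud; origin at the centre of its underside
- foot: black rubber cone foot, 44 mm across its base, 42 mm high, tip up; origin at the centre of its underside
- tape: empty cardboard tape core, ring 90 mm across, 30 mm high, lying flat; origin at the centre of its underside
- spray: white spray bottle with black cap, 60 mm across, 180 mm high; origin at the centre of its underside
- jar: clear screw jar with steel lid, 64 mm across, 80 mm high; origin at the centre of its underside
- wrench: steel wrench lying flat at the far side of the bench; origin under its middle
- driver: black-handled screwdriver lying flat; origin under its middle
- cap: the same wide steel cap; this origin is at the centre of its mouth (underside), 18 mm below its centre
Mind the look-alikes: they are no part of the job. What is shaped like the cap but turquoise is not meant.

How it is judged (in metres and radians):
On the way:
1. the wide cap is over the tip of the stud, upright, not yet snapped on (horizontal distance between cap_center and stud_seat below 0.004 m and angle between cap_center's own z axis and vertical below 0.12 rad and z of cap_center in the frame of stud_seat between 0.022 and 0.04 m), for 0.02 s.
At the end, for the whole second after the job is handed in: the wide cap is snapped over the balls, upright and on the stud's axis within 4 mm, and the fingers still press it down, keeping the washer squeezed by at least 2 mm of its 3.5 mm through the last second (horizontal distance between cap_center and stud_seat below 0.004 m and angle between cap_center's own z axis and vertical below 0.12 rad and z of cap_center in the frame of stud_seat below 0.0165 m and value of joint washer above 0.002 m and contact force between the fingers and cap above 2 N); the arm keeps its last pose, push and grip.
It fails at once if one of the other loose things is moved by more than 30 mm (distance of any of thin_cap, foot, tape, spray, jar, wrench, driver from where it was at the start of the episode above 0.03 m).
It also fails if it takes over 42 s, if anything falls off the work surface, if the arm or the gripper's body presses on something with over 40 N, if the wrist force passes 120 N, or if a joint passes its speed limit or range.

### The arm

A 7-joint arm with a two-finger parallel gripper is mounted at the origin on the work surface. World frame = base frame: x ahead of the robot, y to its left, z up, the work surface at z = 0. Lengths are in m, angles in degrees, forces in N, time in s.
With the tool pointing down it reaches from about 0.425 to 0.95 m from the base axis. Payload 4.7 kg.
Tool frame: the origin (TCP) lies at the very end of the fingers, on their centre line; the grasp point (between the pads) lies 19 mm behind it (arm.grip_depth is the distance from the TCP to the grasp point, in m); z points along the fingers, y is the direction in which the jaws open and shut (so a half turn about z gives the same grasp; the last joint's range is limited). The gripper opens to 87 mm and grips with 3 to 60 N. Pads are 19 mm wide; open, the fingers measure 117 mm over their backs; the gripper's body (75 mm by 190 mm) begins 51 mm behind the grasp point.
Start: joints at [71.625, 26.849, -2.785, 87.806, 1.381, 65.374, -4.715], TCP at [0.194, -0.646, 0.223] pointing down, gripper open.
Joint ranges: [-148.3, 148.3], [-19.14, 114.17], [-79.39, 73.82], [5.75, 140.21], [-59.74, 239.74], [12.07, 113.84], [-152.46, 152.46]. Speed limits (degrees/s): [147.25, 147.25, 180, 180, 180, 180, 180].

### API

Orientations are given as [roll, pitch, yaw] about the fixed x, y, z axes, in that order (R = Rz(yaw) Ry(pitch) Rx(roll)).
In Python, from plant import sense, imaging, job, arm gives the robot as it stands. The module is installed in compiled form; this text tells all that it offers.
- The arm moves only by the tool apply_moves, never from a script. Its argument "steps" is a list of rows, each a list of 4 numbers: the shift along the tool's x, y, z in units of 75 cm (1.0 is 75 cm), then the turn about the tool's z in units of 90 degrees (1.0 is 90 degrees). In form: [[tx, ty, tz, spin], ...]. A call has 1 to 12 rows; each row is the pose to reach, as a shift and turn from the pose commanded when the call began, along the tool's axes at that moment; what a row does not reach only later rows make up. A row lasts 1/12 s, in which the tool goes at most 41.7 mm and 7.16 degrees, less where a joint would pass 70% of its speed; a pose out of reach is approached as far as the arm can. A call with a number of a shift or a turn outside -1 to 1 is refused whole. A call with a gripper value outside its range is refused whole. "claw" is the gripper's target within -1 to 1 (fully open at 1, half-way at 0, shut at -1), set as the call begins (left out, the last holds). The fingers move at their own pace and stop on an object; "force" is the grip in N (left out, the last holds). Time passes only in rows, so rows that repeat a pose let the fingers close. It gives the time, the measured TCP pose, the force and the opening at its end, in the units of the state.
- sense(): the state, without advancing time (a new reading comes with each control period).
- imaging.grab_frame(name): name is "side" or "top"; returns the picture (420x560x3 uint8, red, green, blue); there is no depth.
- imaging.get_calibration(name): a dict with "intrinsics" (3x3 intrinsics, pixels), "extrinsics" (4x4, takes a point from world to camera coordinates). Camera axes: x right, y up, looking along -z (the intrinsics and any distortion apply to the point x, -y, -z); pixel columns grow to the right and rows downward; lengths in m; the calibration is good to about 2 mm. A picture is of the moment at which its call begins. get_calibration takes no time and is no camera call.
- job.close_job(): hands the job in, once; it reports no verdict.
The state is a dict: "clock": time; "qpos": joint angles; "joint_vel": joint speeds; "effort": joint torques, N m; "tcp_pos": TCP position; "eef_rot": TCP orientation; "force": force on the tool from outside, world axes, zero at the start; "wrist_torque": the same for the moment, N m; "gripper_width": finger opening in m.
Only numpy, scipy, OpenCV 4.12 (cv2) and the standard library are available. Lean on these libraries where they do the work, as an engineer would, in place of code of your own. Each camera call takes 0.05 s, during which the arm holds its last target.

## Working session

There is one attempt and no reset: what is moved stays moved. The work goes in short steps, Python scripts to look and compute and a tool call to move; the robot and the scene stay as the last step left them, time stands still between calls to the robot, and variables do not carry over. Pictures are saved under pics/ and viewed, and the job is handed in when it is done.

Besides the shell and the picture viewer there is one more tool, called as name([rows], argument=value, ...), one row to a line, values as JSON. apply_moves: Moves the arm, as the interface text tells. Its arguments: {"type":"object","properties":{"steps":{"type":"array"},"claw":{"type":"number"},"force":{"type":"number"}},"required":["steps"]}

```bash
mkdir -p pics
python3 - <<'E'
from plant import sense, imaging, job, arm
import cv2
print(sense())
for n in("side","top"):
    im=imaging.grab_frame(n); cv2.imwrite(f"pics/{n}0.png",im[:,:,::-1]); c=imaging.get_calibration(n); print(n,{k:(v.round(4).tolist() if hasattr(v,'round') else v) for k,v in c.items()})
E
```

```text
{'clock': 0.0, 'qpos': array([71.62357326, 26.8989204 , -2.78299856, 87.87243352,  1.38117366,
       65.37459853, -4.71451623]), 'joint_vel': array([ 0.01959279, -0.04082515,  0.06749791,  0.00254952,  0.03054337,
       -0.08499196, -0.19931716]), 'effort': array([-4.07688922e-04, -5.07971621e+01, -8.05436983e-02, -2.36157954e+01,
       -6.13357150e-02,  3.79844557e-02,  1.60079248e-04]), 'tcp_pos': array([ 0.19402702, -0.64589905,  0.2214899 ]), 'eef_rot': array([-1.79887718e+02,  4.96667575e-03,  1.67222800e+01]), 'force': array([ 0.78571242, -0.08709395, -0.70762539]), 'wrist_torque': array([-0.03386956, -0.0574744 ,  0.02011939]), 'gripper_width': 0.08680935223124599}
side {'intrinsics': [[464.6082, 0.0, 278.8683], [0.0, 464.6082, 217.2506], [0.0, 0.0, 1.0]], 'extrinsics': [[-0.8696, -0.4937, 0.0113, 0.4419], [0.3792, -0.6528, 0.6558, -0.2564], [-0.3164, 0.5746, 0.7548, -1.0631], [0.0, 0.0, 0.0, 1.0]]}
top {'intrinsics': [[378.9905, 0.0, 282.0224], [0.0, 378.9905, 206.716], [0.0, 0.0, 1.0]], 'extrinsics': [[0.0389, -0.9992, 0.0068, -0.0102], [0.9761, 0.0395, 0.2136, -0.5244], [-0.2137, -0.0017, 0.9769, -0.9513], [0.0, 0.0, 0.0, 1.0]]}
```

View pics/side0.png

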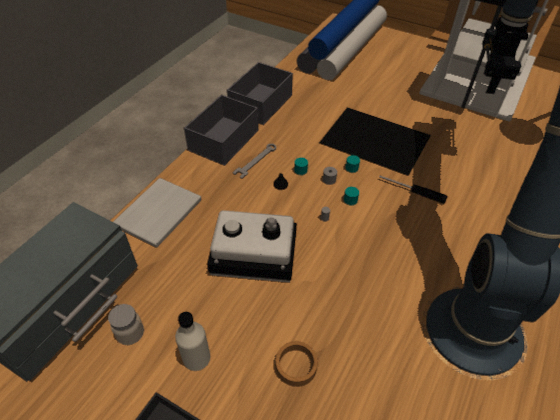

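View pics/top0.png

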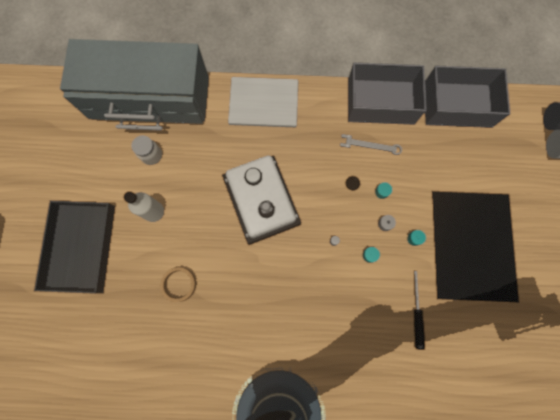

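```bash
cat > h.py <<'E'
import numpy as np, cv2
from plant import sense, imaging
def ray(n,u,v):
    c=imaging.get_calibration(n);K=np.array(c['intrinsics']);E=np.array(c['extrinsics'])
    p=np.linalg.solve(K,[u,v,1]);d=np.array([p[0],-p[1],-p[2]]);R=E[:3,:3];return -R.T@E[:3,3],R.T@d
def atz(n,u,v,z):
    o,d=ray(n,u,v);return o+d*(z-o[2])/d[2]
def proj(n,P):
    c=imaging.get_calibration(n);K=np.array(c['intrinsics']);E=np.array(c['extrinsics'])
    p=E[:3,:3]@np.array(P)+E[:3,3];q=K@[p[0],-p[1],-p[2]];return q[:2]/q[2]
E
python3 - <<'E'
import cv2,numpy as np
from h import *
s=cv2.imread('pics/side0.png');t=cv2.imread('pics/top0.png')
def crop(im,x,y,w,h,f): return cv2.resize(im[y:y+h,x:x+w],None,fx=f,fy=f,interpolation=cv2.INTER_CUBIC)
cv2.imwrite('pics/a.png',np.hstack([crop(t,355,195,65,60,6),crop(s,300,145,65,60,6)]))
cv2.imwrite('pics/b.png',np.hstack([crop(t,215,150,90,100,4),crop(s,205,200,100,100,4)]))
E
```

```text
(no output)
```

View pics/a.png

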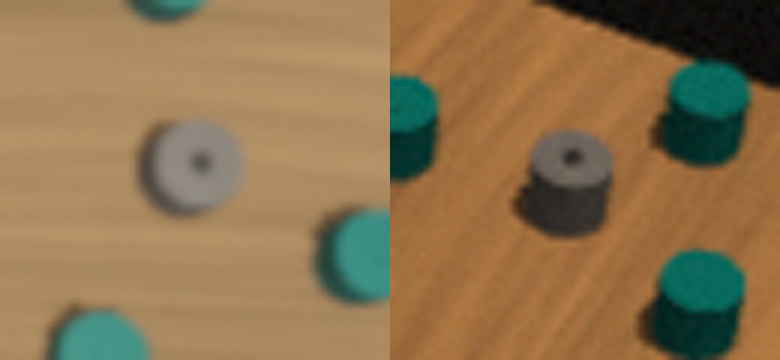

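View pics/b.png

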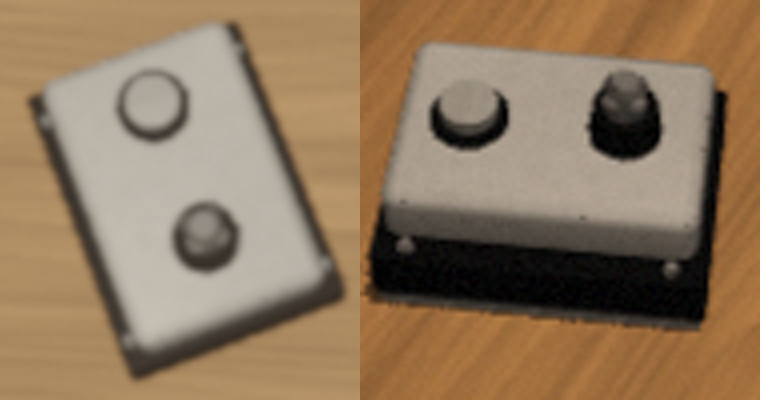

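Run:
```python
from h import *
f=lambda o,x,y,k:(o[0]+(x+.5)/k-.5,o[1]+(y+.5)/k-.5)
ct=f((355,195),202,162,6); cs=f((300,145),182,158,6)
print('cap',atz('top',*ct,.036),atz('side',*cs,.036))
tt=f((215,150),205,217,4); ts=f((205,200),267,82,4)
print('tip',atz('top',*tt,.144),atz('side',*ts,.144))
print('washer',atz('top',*f((215,150),206,238,4),.12))
print('knob',atz('top',*f((215,150),152,104,4),.112),atz('side',*f((205,200),108,107,4),.112))
s=cv2.imread('pics/side0.png');t=cv2.imread('pics/top0.png')
def draw(im,n,P,r,z,col,o,w,h,k):
    a=np.linspace(0,2*np.pi,60)
    pts=np.array([proj(n,[P[0]+r*np.cos(q),P[1]+r*np.sin(q),z]) for q in a])
    pts=((pts-o+.5)*k-.5)*16
    cv2.polylines(im,[pts.astype(np.int32)],True,col,1,cv2.LINE_AA,4)
for name,circ in (('cap',[(.02,.036,(0,0,255)),(.02,0,(0,255,0))]),('tip',[(.008,.144,(0,0,255)),(.02,.12,(0,255,0)),(.0125,.137,(255,0,0))])):
    out=[]
    for im,n,o,w,h,k in ((t,'top',(355,195) if name=='cap' else (240,180),65,60,6),(s,'side',(300,145) if name=='cap' else (240,200),65,60,6)):
        c=cv2.resize(im[o[1]:o[1]+h,o[0]:o[0]+w],None,fx=k,fy=k,interpolation=cv2.INTER_CUBIC)
        P=atz('top',*ct,.036) if name=='cap' else atz('top',*tt,.144)
        P2=atz('side',*cs,.036) if name=='cap' else atz('side',*ts,.144)
        P=(P+P2)/2
        for r,z,col in circ: draw(c,n,P,r,z,col,np.array(o),w,h,k)
        out.append(c)
    cv2.imwrite(f'pics/ov_{name}.png',np.hstack(out))
```

```text
cap [ 0.49949721 -0.27727971  0.036     ] [ 0.49450717 -0.27572293  0.036     ]
tip [0.51079543 0.04991592 0.144     ] [0.50021557 0.05269986 0.144     ]
washer [0.50285715 0.04974902 0.12      ]
knob [0.59053448 0.08874125 0.112     ] [0.5862823  0.09368224 0.112     ]
```

View pics/ov_cap.png

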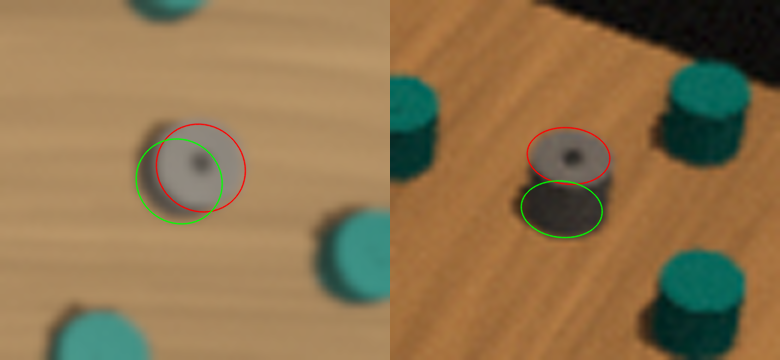

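View pics/ov_tip.png

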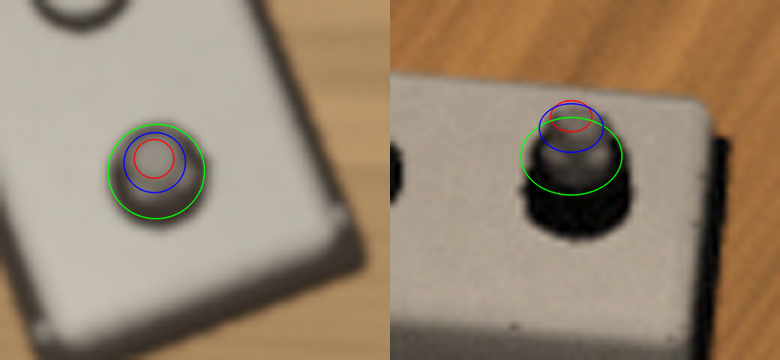

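Run:
```python
from h import *
s=cv2.imread('pics/side0.png');t=cv2.imread('pics/top0.png')
def draw(im,n,P,r,z,col,o,k):
    a=np.linspace(0,2*np.pi,60)
    pts=np.array([proj(n,[P[0]+r*np.cos(q),P[1]+r*np.sin(q),z]) for q in a])
    pts=((pts-o+.5)*k-.5)*16
    cv2.polylines(im,[pts.astype(np.int32)],True,col,1,cv2.LINE_AA,4)
def g(im,n,o,w,h,k,P=None,circ=()):
    c=cv2.resize(im[o[1]:o[1]+h,o[0]:o[0]+w],None,fx=k,fy=k,interpolation=cv2.INTER_CUBIC)
    c=np.clip(c.astype(float)*1.3,0,255).astype(np.uint8)
    d=c.copy()
    for r,z,col in circ: draw(d,n,P,r,z,col,np.array(o),k)
    return np.vstack([c,d])
C=[(.008,.144,(0,0,255)),(.02,.12,(0,255,0)),(.0125,.137,(255,0,0)),(.0125,.12,(255,0,255)),(.02,.095,(0,255,255))]
cv2.imwrite('pics/tipz.png',np.hstack([g(t,'top',(250,193),30,30,10,(.505,.0505),C),g(s,'side',(255,210),32,30,10,(.505,.0505),C)]))
```

```text
(no output)
```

View pics/tipz.png

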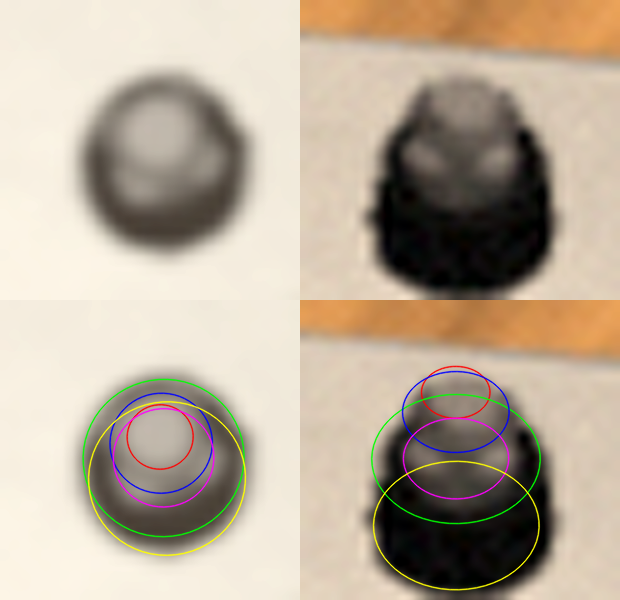

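apply_moves([
  [0.06, -0.04, 0, 0],
  [0.11, -0.073, 0, 0],
  [0.16, -0.107, 0, 0],
  [0.21, -0.14, 0, 0],
  [0.26, -0.174, 0, 0],
  [0.31, -0.207, 0, 0],
  [0.36, -0.24, 0, 0],
  [0.41, -0.275, 0.03, 0],
  [0.46, -0.308, 0.07, 0],
  [0.5, -0.335, 0.1, 0],
  [0.53, -0.3546, 0.12, 0],
  [0.53, -0.3546, 0.12, 0],
], claw=0.5, force=40)

```text
clock: 1.1
tcp_pos: [0.499, -0.2758, 0.1316]
eef_rot: [180.0, 0.0, 16.7]
force: [0.0, -0.3, 0.3]
gripper_width: 0.0651
```

apply_moves([
  [0, 0, 0, 0],
  [0, 0, 0, 0],
  [0, 0, 0, 0],
])

```text
clock: 1.35
tcp_pos: [0.498, -0.2778, 0.1322]
eef_rot: [-180.0, 0.1, 16.7]
force: [0.6, -0.2, 0.4]
gripper_width: 0.0655
```

```bash
python3 - <<'E'
from h import *
s=sense();print(s['tcp_pos'],s['eef_rot'],s['force'],s['clock'],s['gripper_width'],proj('top',s['tcp_pos']),proj('side',s['tcp_pos']))
for n in("side","top"):
    im=imaging.grab_frame(n); cv2.imwrite(f"pics/{n}1.png",im[:,:,::-1])
E
python3 - <<'E'
import cv2,numpy as np
s=cv2.imread('pics/side1.png');t=cv2.imread('pics/top1.png')
c=lambda im,x,y:cv2.resize(im[y:y+110,x:x+100],None,fx=4,fy=4,interpolation=cv2.INTER_CUBIC)
cv2.imwrite('pics/c1.png',np.hstack([c(t,340,160),c(s,280,100)]))
E
```

```text
[ 0.49803253 -0.27775961  0.1322425 ] [-1.79994899e+02  5.76332433e-02  1.67231384e+01] [ 0.62481046 -0.21089475  0.441305  ] 1.35 0.06549159920065536 [399.48767321 215.29300735] [332.36961641 144.50144166]
```

View pics/c1.png

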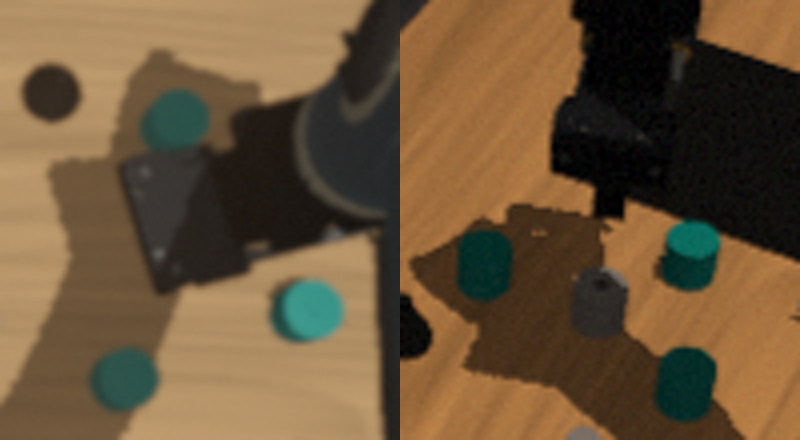

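apply_moves([
  [0, 0, 0.04, 0],
  [0, 0, 0.08, 0],
  [0, 0, 0.12, 0],
  [0, 0, 0.15, 0],
  [0, 0, 0.162, 0],
  [0, 0, 0.169, 0],
  [0, 0, 0.169, 0],
  [0, 0, 0.169, 0],
  [0, 0, 0.169, 0],
])

```text
clock: 2.2
tcp_pos: [0.4995, -0.2783, 0.0075]
eef_rot: [179.9, -0.1, 16.7]
force: [-0.1, -0.3, -0.2]
gripper_width: 0.0649
```

Run:
```python
from h import *
s=sense();print(s['tcp_pos'],s['eef_rot'],s['force'],s['clock'],s['gripper_width'],proj('side',s['tcp_pos']))
im=imaging.grab_frame('side')[:,:,::-1]
cv2.imwrite("pics/c2.png",cv2.resize(im[120:220,270:390],None,fx=5,fy=5,interpolation=cv2.INTER_CUBIC))
```

```text
[ 0.49952551 -0.27827131  0.00745348] [ 1.79866071e+02 -1.30536261e-01  1.66914101e+01] [-0.11325786 -0.29529616 -0.15061719] 2.2 0.06489714544029136 [327.84537892 176.864546  ]
```

View pics/c2.png

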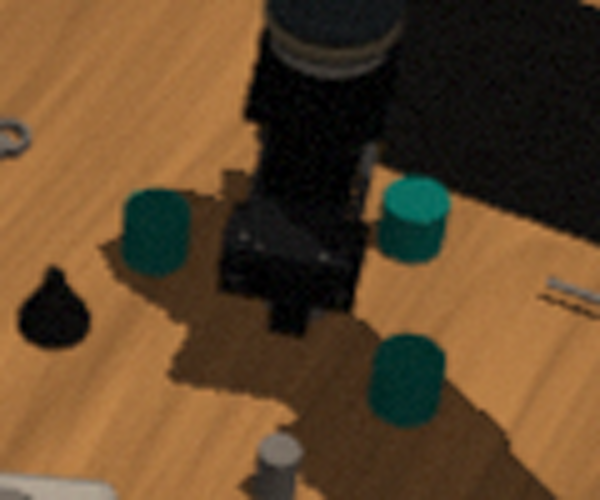

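apply_moves([
  [0, 0, 0.003, 0],
  [0, 0, 0.003, 0],
  [0, 0, 0.003, 0],
])

```text
clock: 2.5
tcp_pos: [0.4986, -0.2774, 0.0039]
eef_rot: [180.0, -0.0, 16.7]
force: [-0.4, 0.1, -0.2]
gripper_width: 0.0652
```

apply_moves([
  [0, 0, 0, 0],
  [0, 0, 0, 0],
  [0, 0, 0, 0],
  [0, 0, 0, 0],
  [0, 0, 0, 0],
  [0, 0, 0, 0],
  [0, 0, 0, 0],
  [0, 0, 0, 0],
], claw=-1, force=45)

```text
clock: 3.17
tcp_pos: [0.4983, -0.2772, 0.0035]
eef_rot: [-180.0, 0.0, 16.7]
force: [-0.4, 1.3, 0.5]
gripper_width: 0.0394
```

apply_moves([
  [0, 0, -0.03, 0],
  [0, 0, -0.08, 0],
  [0, 0, -0.13, 0],
  [0, 0, -0.18, 0],
  [0, 0, -0.22, 0],
  [0, 0, -0.24, 0],
  [0, 0, -0.25, 0],
  [0, 0, -0.25, 0],
  [0, 0, -0.25, 0],
])

```text
clock: 3.92
tcp_pos: [0.4977, -0.2772, 0.19]
eef_rot: [-179.9, 0.1, 16.7]
force: [0.2, 0.3, -0.6]
gripper_width: 0.0394
```

Run:
```python
from h import *
s=sense();print(s['tcp_pos'],s['eef_rot'],s['force'],s['clock'],s['gripper_width'],proj('side',s['tcp_pos']))
ims=[]
for n in("side","top"):
    im=imaging.grab_frame(n)[:,:,::-1]; cv2.imwrite(f"pics/{n}3.png",im)
    u,v=proj(n,s['tcp_pos']).astype(int)
    ims.append(cv2.resize(im[v-40:v+40,u-40:u+40],None,fx=5,fy=5,interpolation=cv2.INTER_CUBIC))
cv2.imwrite('pics/c3.png',np.clip(np.hstack(ims)*1.6,0,255))
```

```text
[ 0.49765858 -0.2772403   0.19000033] [-1.79943664e+02  7.63499488e-02  1.67099033e+01] [ 0.21382776  0.26043976 -0.64704567] 3.9167 0.03940555575447297 [334.54568432 127.85916132][ WARN:0@2.301] global loadsave.cpp:1063 imwrite_ Unsupported depth image for selected encoder is fallbacked to CV_8U.
```

View pics/c3.png

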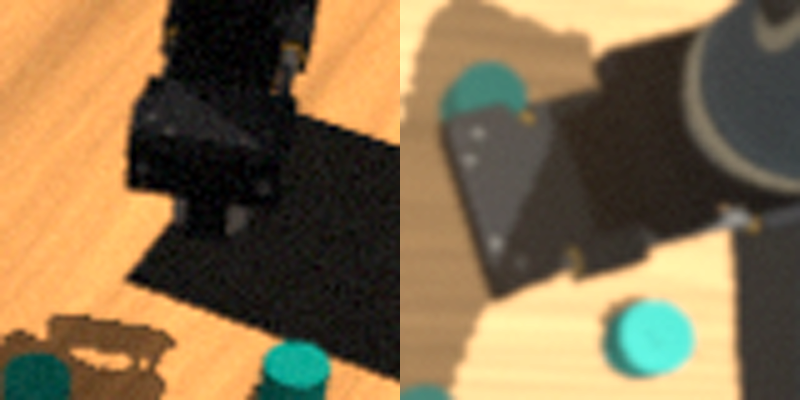

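apply_moves([
  [0.011, -0.034, 0, 0.075],
  [0.022, -0.069, 0, 0.15],
  [0.034, -0.104, 0, 0.225],
  [0.045, -0.139, 0, 0.3],
  [0.056, -0.173, 0, 0.375],
  [0.067, -0.208, 0, 0.45],
  [0.079, -0.243, 0, 0.525],
  [0.09, -0.277, 0, 0.6],
  [0.101, -0.312, 0, 0.675],
  [0.112, -0.347, 0, 0.75],
  [0.124, -0.382, 0, 0.82],
  [0.135, -0.416, 0, 0.867],
])

```text
clock: 5.02
tcp_pos: [0.5033, 0.0214, 0.1857]
eef_rot: [179.4, 0.4, -55.7]
force: [0.2, -0.4, -2.0]
gripper_width: 0.0398
```

apply_moves([
  [0, 0, 0, 0],
  [0, 0, 0, 0],
  [0, 0, 0, 0],
  [0, 0, 0, 0],
])

```text
clock: 5.35
tcp_pos: [0.504, 0.0177, 0.1867]
eef_rot: [179.4, 0.3, -55.8]
force: [-0.5, -0.5, -1.3]
gripper_width: 0.0393
```

```bash
cat > look.py <<'E'
from h import *
import sys
k=sys.argv[1]
s=sense();print(s['tcp_pos'],s['eef_rot'],s['force'],s['clock'],s['gripper_width'])
ims=[]
for n in("side","top"):
    im=imaging.grab_frame(n)[:,:,::-1]; cv2.imwrite(f"pics/{n}{k}.png",im)
    u,v=proj(n,s['tcp_pos']).astype(int); print(n,'crop origin',u-32,v-40,'tcp px',proj(n,s['tcp_pos']))
    ims.append(cv2.resize(im[v-40:v+40,u-32:u+32],None,fx=6,fy=6,interpolation=cv2.INTER_CUBIC))
cv2.imwrite(f'pics/c{k}.png',np.clip(np.hstack(ims)*1.6,0,255).astype(np.uint8))
E
python3 look.py 4
```

```text
[0.5040132  0.01766885 0.18674787] [179.43035726   0.30309192 -55.79574509] [-0.54711171 -0.45529351 -1.2951741 ] 5.35 0.039285268887619074
side crop origin 245 157 tcp px [277.57540439 197.45718016]
top crop origin 247 163 tcp px [279.02075792 203.20030849]
```

View pics/c4.png

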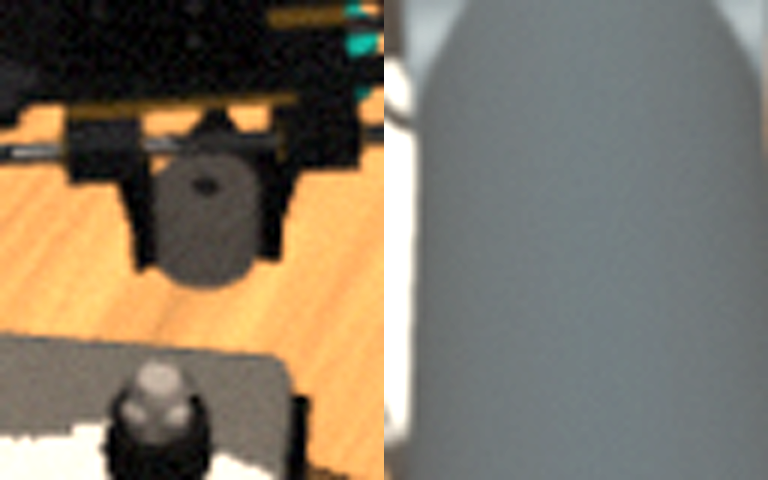

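apply_moves([
  [-0.012, -0.009, 0, 0],
  [-0.024, -0.017, 0, 0],
  [-0.0363, -0.0255, 0, 0],
  [-0.0363, -0.0255, 0, 0],
  [-0.0363, -0.0255, 0, 0],
  [-0.0363, -0.0255, 0, 0],
  [-0.0363, -0.0255, 0, 0],
])

```text
clock: 6.03
tcp_pos: [0.5047, 0.0511, 0.1871]
eef_rot: [179.5, 0.3, -55.8]
force: [0.4, 0.3, -1.0]
gripper_width: 0.0395
```

```bash
python3 look.py 5; python3 -c "
from plant import sense
print(sense()['qpos'])"
```

```text
[0.50473954 0.05109588 0.18713542] [179.46383364   0.27076662 -55.80661737] [ 0.36477188  0.34830386 -1.02606299] 6.0333 0.03947559723802048
side crop origin 237 166 tcp px [269.98800932 206.49657924]
top crop origin 232 162 tcp px [264.59016812 202.28688454]
[ -23.19508496   13.67128643   14.94786464  112.9854944    -4.31902731
   54.4660493  -151.88780054]
```

View pics/c5.png

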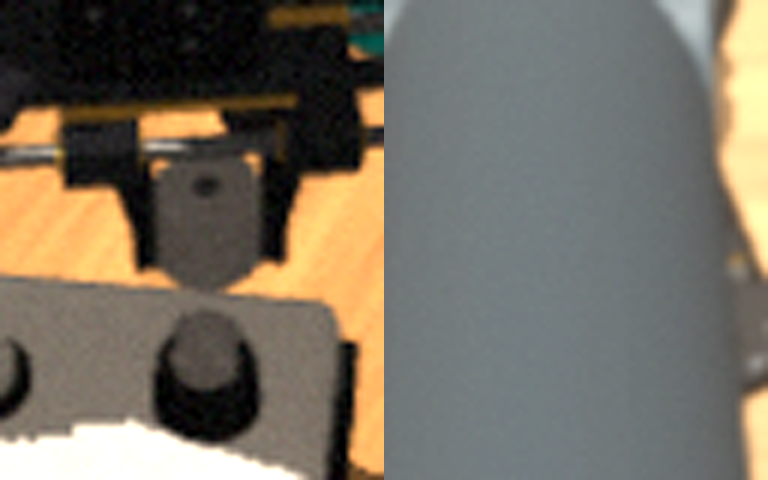

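apply_moves([
  [0, 0, 0, -0.05],
  [0, 0, 0, -0.1],
  [0, 0, 0, -0.1],
  [0, 0, 0, -0.1],
  [0, 0, 0, -0.1],
])

```text
clock: 6.55
tcp_pos: [0.5047, 0.0523, 0.1871]
eef_rot: [179.5, 0.4, -46.8]
force: [0.8, -0.2, -1.2]
gripper_width: 0.0393
```

```bash
python3 look.py 6
python3 - <<'E'
from h import *
s=sense();print(s['qpos'][6],s['eef_rot'])
im=cv2.imread('pics/side6.png');im0=cv2.imread('pics/side0.png')
o=(245,170);k=12
def cr(i):
    c=cv2.resize(i[170:170+46,245:245+48],None,fx=8,fy=8,interpolation=cv2.INTER_CUBIC);return np.clip(c*1.5,0,255).astype(np.uint8)
cv2.imwrite('pics/d6.png',np.hstack([cr(im),cv2.resize(np.clip(im0[205:251,245:293]*1.3,0,255).astype(np.uint8),None,fx=8,fy=8,interpolation=cv2.INTER_CUBIC)]))
E
```

```text
[0.50472886 0.05227292 0.18710592] [179.51761563   0.35496741 -46.80569415] [ 0.82703852 -0.15825873 -1.17643461] 6.55 0.03931105703162056
side crop origin 237 166 tcp px [269.72967049 206.83969866]
top crop origin 232 162 tcp px [264.0819012  202.27417725]
-143.38807352724422 [179.51721562   0.35242816 -46.74872816]
```

View pics/d6.png

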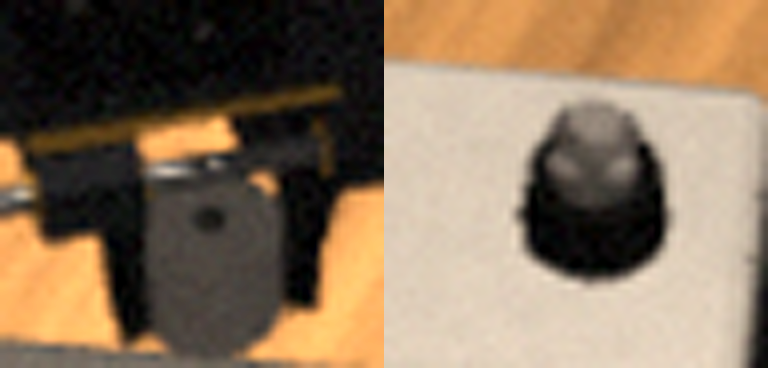

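```bash
cat > ov.py <<'E'
from h import *
def circ(P,r,z):
    a=np.linspace(0,2*np.pi,60,endpoint=False);return np.array([proj('side',[P[0]+r*np.cos(q),P[1]+r*np.sin(q),z]) for q in a])
def ov(im,o,w,h,k,items,gain=1.5):
    c=cv2.resize(im[o[1]:o[1]+h,o[0]:o[0]+w],None,fx=k,fy=k,interpolation=cv2.INTER_CUBIC);c=np.clip(c*gain,0,255).astype(np.uint8)
    d=c.copy()
    for P,r,z,col in items:
        p=((circ(P,r,z)-o+.5)*k-.5)*16
        cv2.polylines(d,[p.astype(np.int32)],True,col,1,cv2.LINE_AA,4)
    return np.hstack([c,d])
E
python3 - <<'E'
from ov import *
spot=(270.7,196.9)
T=np.array([.5047,.0523,.1871]);zt=T[2]-.0035+.036
P=atz('side',*spot,zt);print('cap by side',P)
R,G,B=(0,0,255),(0,255,0),(255,128,0)
im=cv2.imread('pics/side6.png')
a=ov(im,np.array((245,180)),48,40,8,[(P,.02,zt,R),(P,.02,zt-.036,G)])
S=np.array([.5002,.0527])
im0=cv2.imread('pics/side0.png')
Y=(0,255,255)
b=ov(im0,np.array((248,205)),48,40,8,[(S,.008,.144,R),(S,.0125,.137,B),(S,.02,.12,G),(S,.02,.095,Y)],1.3)
cv2.imwrite('pics/e6.png',np.vstack([a,b]))
E
```

```text
cap by side [0.50285392 0.05100332 0.2196    ]
```

View pics/e6.png

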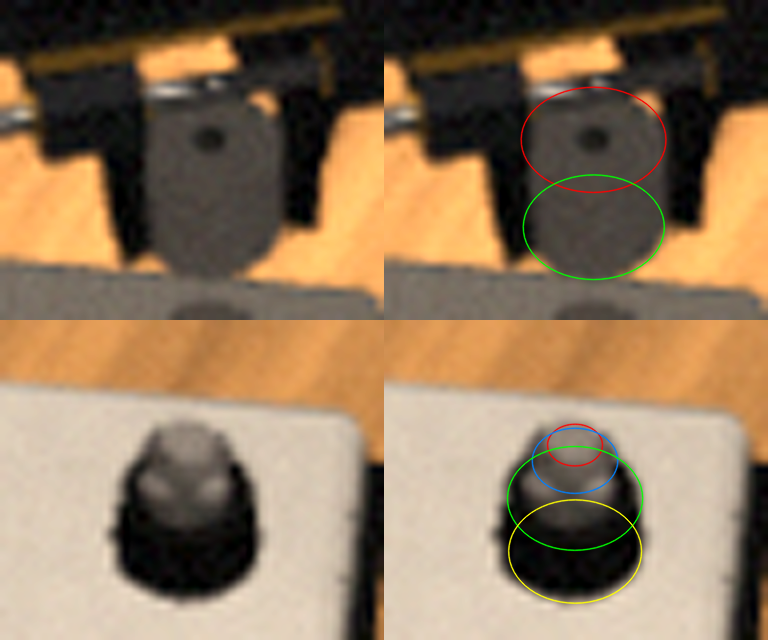

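apply_moves([
  [-0.0038, 0, 0.015, 0],
  [-0.0038, 0, 0.03, 0],
  [-0.0038, 0, 0.042, 0],
  [-0.0038, 0, 0.046, 0],
  [-0.0038, 0, 0.046, 0],
  [-0.0038, 0, 0.046, 0],
  [-0.0038, 0, 0.046, 0],
])

```text
clock: 7.23
tcp_pos: [0.503, 0.0547, 0.1531]
eef_rot: [179.6, 0.3, -46.7]
force: [0.2, 0.1, -2.2]
gripper_width: 0.0396
```

```bash
cat > m.py <<'E'
from ov import *
import sys
k=sys.argv[1]
s=sense();T=s['tcp_pos'];print(T,s['eef_rot'],s['force'],s['clock'],s['gripper_width'])
im=imaging.grab_frame('side')[:,:,::-1].copy();cv2.imwrite(f'pics/side{k}.png',im)
zt=T[2]-.0035+.036
S=np.array([.5008,.0531]);R,G,B=(0,0,255),(0,255,0),(255,128,0);Y=(0,255,255)
# cap circle: cap offset found by spot argument or tcp+offset
P=T[:2]+[-.0019,-.0013]
if len(sys.argv)>2: P=atz('side',float(sys.argv[2]),float(sys.argv[3]),zt)[:2]
print('P',P,'S-P',S-P)
cv2.imwrite(f'pics/e{k}.png',ov(im,np.array((248,195)),48,55,8,[(P,.02,zt,R),(P,.02,zt-.036,G),(S,.02,.12,B),(S,.02,.095,Y)]))
E
python3 m.py 7
```

```text
[0.50295126 0.05468643 0.15311069] [179.57181638   0.31907104 -46.68528062] [ 0.19459074  0.08281145 -2.162746  ] 7.2333 0.03958265562048475
P [0.50105126 0.05338643] S-P [-0.00025126 -0.00028643]
```

View pics/e7.png

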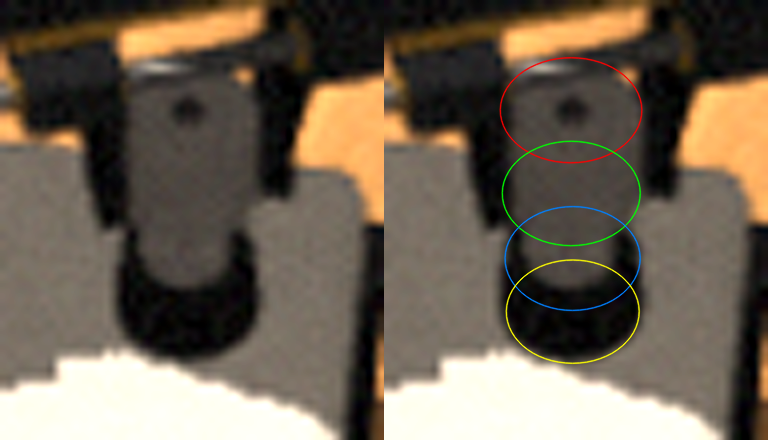

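apply_moves([
  [0.0012, 0, 0.004, 0],
  [0.0012, 0, 0.008, 0],
  [0.0012, 0, 0.012, 0],
  [0.0012, 0, 0.014, 0],
  [0.0012, 0, 0.014, 0],
  [0.0012, 0, 0.014, 0],
])

```text
clock: 7.78
tcp_pos: [0.5029, 0.054, 0.142]
eef_rot: [179.5, 0.4, -46.7]
force: [0.4, 0.6, -1.8]
gripper_width: 0.0394
```

```bash
python3 m.py 8
```

```text
[0.50292731 0.05396163 0.1420167 ] [179.50911634   0.35873925 -46.67880588] [ 0.36529897  0.59923001 -1.76374066] 7.7833 0.03941386959516203
P [0.50102731 0.05266163] S-P [-0.00022731  0.00043837]
```

View pics/e8.png

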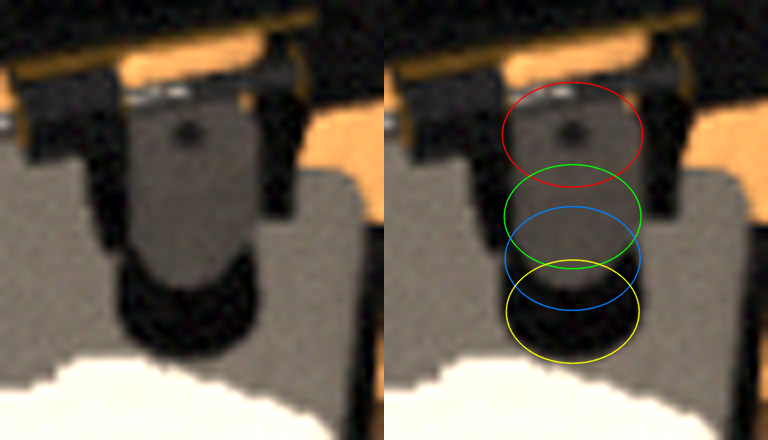

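apply_moves([
  [0, 0, 0.002, 0],
  [0, 0, 0.004, 0],
  [0, 0, 0.004, 0],
  [0, 0, 0.004, 0],
])

```text
clock: 8.17
tcp_pos: [0.5038, 0.0537, 0.1395]
eef_rot: [179.6, 0.3, -46.7]
force: [2.3, -2.4, -0.1]
gripper_width: 0.0393
```

apply_moves([
  [0, 0, 0.0015, 0],
  [0, 0, 0.003, 0],
  [0, 0, 0.003, 0],
  [0, 0, 0.003, 0],
])

```text
clock: 8.5
tcp_pos: [0.5043, 0.0535, 0.1376]
eef_rot: [179.6, 0.2, -46.7]
force: [4.1, -2.8, 4.0]
gripper_width: 0.0393
```

apply_moves([
  [0.001, 0, 0, 0],
  [0.002, 0, 0, 0],
  [0.002, 0, 0, 0],
  [0.002, 0, 0, 0],
])

```text
clock: 8.83
tcp_pos: [0.5045, 0.0531, 0.1374]
eef_rot: [179.6, 0.3, -46.7]
force: [3.4, -0.9, 5.5]
gripper_width: 0.0394
```

```bash
python3 m.py 9
```

```text
[0.50449624 0.05312692 0.13739858] [179.59410978   0.32753967 -46.67427657] [ 3.39312355 -0.9219988   5.46241606] 8.8333 0.03941230502135256
P [0.50259624 0.05182692] S-P [-0.00179624  0.00127308]
```

View pics/e9.png

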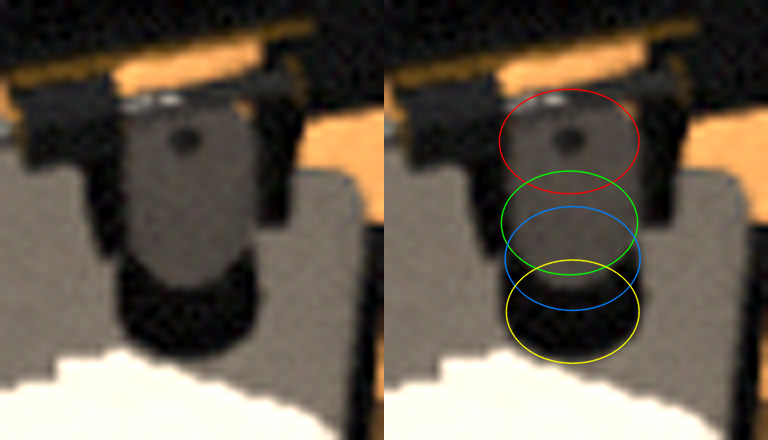

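apply_moves([
  [0.001, -0.001, 0, 0],
  [0.001, -0.001, 0, 0],
  [0.001, -0.001, 0, 0],
])

```text
clock: 9.13
tcp_pos: [0.5049, 0.053, 0.1372]
eef_rot: [179.5, 0.4, -46.7]
force: [1.5, -1.1, 6.3]
gripper_width: 0.0395
```

apply_moves([
  [0, 0, 0.001, 0],
  [0, 0, 0.002, 0],
  [0, 0, 0.002, 0],
  [0, 0, 0.002, 0],
])

```text
clock: 9.47
tcp_pos: [0.5049, 0.053, 0.1356]
eef_rot: [179.5, 0.4, -46.7]
force: [1.5, -2.9, 5.6]
gripper_width: 0.0393
```

apply_moves([
  [0, 0, 0.002, 0],
  [0, 0, 0.004, 0],
  [0, 0, 0.006, 0],
  [0, 0, 0.006, 0],
  [0, 0, 0.006, 0],
])

```text
clock: 9.88
tcp_pos: [0.5044, 0.0529, 0.1299]
eef_rot: [179.5, 0.4, -46.7]
force: [3.9, -1.5, -4.0]
gripper_width: 0.0394
```

apply_moves([
  [0, 0, 0.002, 0],
  [0, 0, 0.004, 0],
  [0, 0, 0.006, 0],
  [0, 0, 0.006, 0],
  [0, 0, 0.006, 0],
])

```text
clock: 10.3
tcp_pos: [0.5037, 0.0529, 0.1251]
eef_rot: [179.4, 0.4, -46.7]
force: [3.2, -0.6, -8.9]
gripper_width: 0.0397
```

apply_moves([
  [0.001, -0.001, 0.002, 0],
  [0.001, -0.001, 0.004, 0],
  [0.001, -0.001, 0.005, 0],
  [0.001, -0.001, 0.005, 0],
  [0.001, -0.001, 0.005, 0],
])

```text
clock: 10.72
tcp_pos: [0.5058, 0.0532, 0.1229]
eef_rot: [179.5, 0.4, -46.7]
force: [-0.8, 0.1, -0.0]
gripper_width: 0.0395
```

```bash
python3 m.py 10
```

```text
[0.5057576  0.05324431 0.12294817] [179.53931361   0.38560803 -46.65872597] [-0.79493276  0.09422449 -0.00674802] 10.7167 0.039522751635569786
P [0.5038576  0.05194431] S-P [-0.0030576   0.00115569]
```

View pics/e10.png

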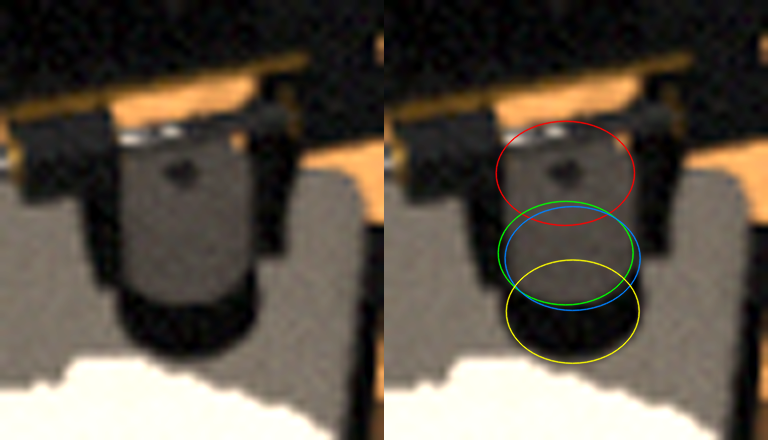

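apply_moves([
  [-0.0003, 0, 0.002, 0],
  [-0.0003, 0, 0.003, 0],
  [-0.0003, 0, 0.004, 0],
  [-0.0003, 0, 0.004, 0],
  [-0.0003, 0, 0.004, 0],
], force=60)

```text
clock: 11.18
tcp_pos: [0.506, 0.0532, 0.1203]
eef_rot: [179.6, 0.4, -46.7]
force: [-2.6, -0.0, 5.4]
gripper_width: 0.0394
```

apply_moves([
  [0, 0, 0.002, 0],
  [0, 0, 0.003, 0],
  [0, 0, 0.003, 0],
  [0, 0, 0.003, 0],
  [0, 0, 0.003, 0],
])

```text
clock: 11.6
tcp_pos: [0.506, 0.0532, 0.1198]
eef_rot: [179.6, 0.4, -46.7]
force: [-7.0, -1.5, 20.3]
gripper_width: 0.0394
```

apply_moves([
  [-0.001, 0.001, 0, 0],
  [-0.0015, 0.0015, 0, 0],
  [-0.0015, 0.0015, 0, 0],
  [-0.0015, 0.0015, 0, 0],
  [-0.0015, 0.0015, 0, 0],
  [-0.0015, 0.0015, 0, 0],
  [-0.0015, 0.0015, 0, 0],
])

```text
clock: 12.18
tcp_pos: [0.506, 0.0532, 0.1199]
eef_rot: [179.7, 0.2, -46.7]
force: [-3.1, -0.8, 16.2]
gripper_width: 0.0391
```

```bash
python3 m.py 11; python3 look.py 12 >/dev/null
```

```text
[0.50595717 0.05322542 0.11985541] [179.73669893   0.2449103  -46.68582299] [-3.08038349 -0.84265984 16.18710541] 12.1833 0.03910118306412542
P [0.50405717 0.05192542] S-P [-0.00325717  0.00117458]
```

View pics/e11.png

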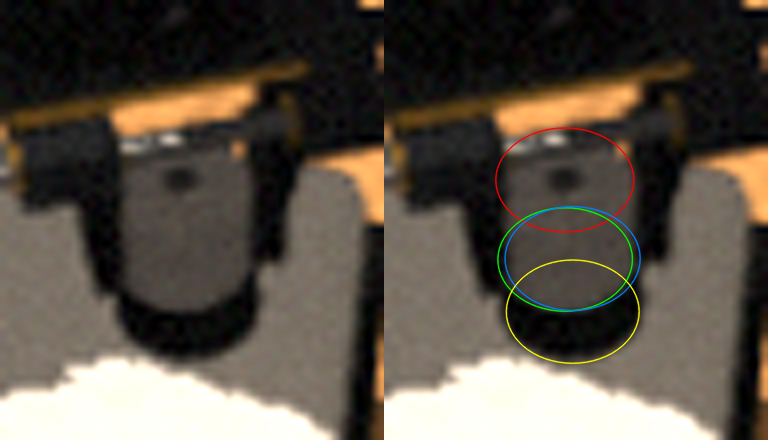

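View pics/side12.png

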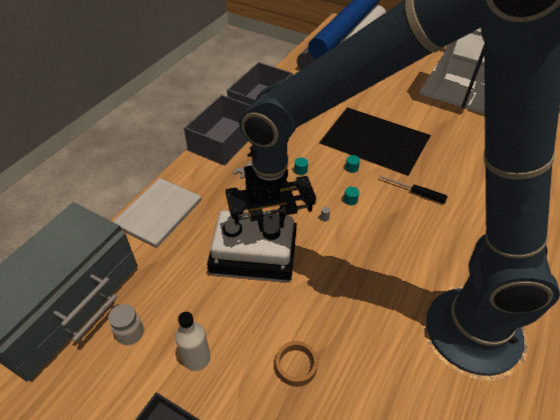

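apply_moves([
  [0, 0, 0, 0],
  [0, 0, 0, 0],
  [0, 0, 0, 0],
  [0, 0, 0, 0],
  [0, 0, 0, 0],
  [0, 0, 0, 0],
  [0, 0, 0, 0],
  [0, 0, 0, 0],
])

```text
clock: 13.0
tcp_pos: [0.5059, 0.0532, 0.1199]
eef_rot: [179.7, 0.2, -46.7]
force: [-4.5, -0.7, 15.6]
gripper_width: 0.0393
```

Run:
```python
from plant import job,sense
s=sense();print(s['tcp_pos'],s['force'],s['gripper_width']);print(job.close_job())
```

```text
[0.50594113 0.05319959 0.11985216] [-4.48341494 -0.69763084 15.59423805] 0.03932662065843908
the job is handed in; nothing more can be done
None
```

I picked up the wide steel cap, lowered it over the stud and snapped it past the spring balls. I pressed it down to what I take to be the washer's hard stop. I handed the job in at 13.0 s with the fingers still gripping (60 N set) and pressing.

**Last checks:**
- **Click:** the vertical force rose to about +6 N, then swung to −9 N as the balls drew the cap down.
- **Washer:** at TCP z = 0.1199 m the force jumped from 5 to 20 N within 0.5 mm, as at a hard stop. That puts the cap's mouth at about 0.1164 m, against 0.1165 m expected with the washer fully down. I worked this out from force and height, as the washer's travel can't be read directly.
- **Hold:** the upward force was a steady 16 N over the last 0.8 s. The tilt was about 0.4°, and the side picture showed no slip in the grip.
- **Bench:** in the side picture, the other loose things I could see stood where they were. The gripper hid the foot and part of the wrench. I took no clear top view afterwards.

**What disagreed:**
- **Stud position:** the side-camera estimate put the stud about 3 mm from where the cap seated. I corrected for this while lowering, using the sideways forces.
- **Side force:** about 4.5 N of sideways force was left at the end. The side picture suggests the cap may sit about 0.6 mm off the axis, within the 4 mm allowed.

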